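# Square a trophy plinth in the jig and throw the toggle clamp

## Robot

A 7-joint arm with a two-finger parallel gripper is mounted at the origin on the work surface. World frame = base frame: x ahead of the robot, y to its left, z up, the work surface at z = 0. Lengths are in m, angles in degrees, forces in N, time in s.
With the tool pointing down it reaches from about 0.35 to 0.775 m from the base axis. Payload 3.1 kg.
Tool frame: the origin (TCP) lies on the centre line of the jaws, within the pads' length; the fingertips stand 17 mm ahead of it and the grasp point (between the pads) lies 2 mm behind it (robot.tip_reach is the distance from the TCP to the fingertips, in m); z points along the fingers, y is the direction in which the jaws open and shut (so a half turn about z gives the same grasp; the last joint's range is limited). The gripper opens to 85 mm and grips with 20 to 120 N. Pads are 22 mm wide; open, the fingers measure 114 mm over their backs; the gripper's body (76 mm by 85 mm) begins 54 mm behind the grasp point. The pads swing forward as they close: fully open they stand 13 mm farther back than shut.
Start: joints at [60.865, 17.813, 0.802, 86.603, -0.252, 75.585, -1.558], TCP at [0.248, -0.491, 0.248] pointing down, gripper open.
Joint ranges: [-154.91, 154.91], [-16.99, 109.72], [-72.82, 74.43], [7.12, 147.25], [-82.49, 262.49], [11.32, 116.49], [-174.64, 174.64]. Speed limits (degrees/s): [159.86, 159.86, 180, 180, 180, 180, 180].

## Interface

Orientations are given as [roll, pitch, yaw] about the fixed x, y, z axes, in that order (R = Rz(yaw) Ry(pitch) Rx(roll)).
In Python, from station import robot, fingers, vision, workorder, recognise gives the robot as it stands. Calls block until the motion is done:
- robot.move_to(position, orientation): joint-space move of the TCP to a pose.
- robot.line_to(position, orientation=None, velocity=0.15, f_stop=None): straight line of the TCP; orientation=None keeps the orientation; velocity is the mean speed in m/s. With f_stop (N) it stops when the force on the tool has changed by that much, and returns True; else False.
- robot.move_j(angles): joint-space move.
- fingers.gripper_to(opening, force=None): opening from 0.0 (shut) to 1.0 (fully open); force is the grip in N (None keeps the last); returns when the fingers have stopped.
- robot.pause(seconds).
- robot.inverse_kinematics(position, orientation): joint angles nearest the present ones, or None.
- vision.grab_frame(name): name is "scene" or "top" or "wrist"; returns the picture (400x640x3 uint8, red, green, blue); there is no depth.
- vision.calibration(name): a dict with "mtx" (3x3 intrinsics, pixels), "k1" (the pictures are not rectified: a ray, as slopes to the right and down, at radius r is drawn at 1 + k1 r^2 times it, then the intrinsics apply), "extrinsics" (4x4, takes a point from world to camera coordinates); the wrist camera has in their place "T_tool_cam" (4x4, takes a point from camera to tool coordinates, whose origin is the TCP and whose axes are the flange's). Camera axes: x right, y up, looking along -z (the intrinsics and any distortion apply to the point x, -y, -z); pixel columns grow to the right and rows downward; lengths in m; the calibration is good to about 2 mm. A picture is of the moment at which its call begins: read the wrist's pose just before it. calibration takes no time and is no camera call.
A pose or a line that the arm cannot do raises robot.PlanningError and nothing moves.
- workorder.close_job(): hands the job in, once; it reports no verdict.
Trained networks look in the newest picture that a camera, given by its name, has taken for a name from the list of things; names that differ only in an ending like _2 or _b are one class to them, and where a whole thing is asked for, a point or a joint stands for the part that bears it (a point fixed in the world has none). Each returns a list of dicts, best first, with "p" (0 to 1); they miss things now and then, are a little off and sometimes report something else, mostly with a low value. They report only what shows in the picture. A call takes as long as a camera call. They do not tell look-alikes from the thing itself.
- recognise(label, camera): "rect" ([centre column, centre row, width, height] in pixels, round what is visible of it).
Readings, each from a call of its own:
- robot.current_time_s(): time.
- robot.current_joint_positions(): joint angles.
- robot.current_dq(): joint speeds.
- robot.current_joint_torque(): joint torques, N m.
- robot.current_tool_pos(): TCP position.
- robot.current_eef_rot(): TCP orientation.
- robot.current_contact_force(): force on the tool from outside, world axes, zero at the start.
- robot.current_torque(): the same for the moment, N m.
- robot.current_finger_gap(): opening from 0.0 (shut) to 1.0 (fully open).
Only numpy, scipy, OpenCV 4.12 (cv2) and the standard library are available. Lean on these libraries where they do the work, as an engineer would, in place of code of your own. Each camera call takes 0.05 s, during which the arm holds its last target.

## Task

A black trophy plinth lies loose and askew on the plywood assembly jig. Without picking anything up, push the plinth with your fingertips until it sits flush against both metal fences, then push the toggle clamp's handle over past centre until it snaps down and the rubber foot holds the plinth. Keep the plinth flat on the board, leave everything else on the table where it is, and take your hand away at the end.

Things in the scene. Friction and masses are not known exactly. Their poses are not given: they have to be found in the camera images.
- jig: Fixed assembly jig: plywood board 18 mm thick on the table. Origin on the table under the inner corner of its two aluminium fences, x away from the robot, y left, z up. Board spans x -205 to 55, y -195 to 205 mm. Fences are 18 mm thick, top 43 mm above the table: back fence, face in plane x = 0, from y = -128 to -8 mm; side fence, face in plane y = 0, from x = -113 to -8 mm.
- seat (a point): Where the centre of the plinth's underside belongs when it is flush with both fences: jig x = -45, y = -45 mm, on the board's top, 18 mm above the table. The seated plinth's sides are parallel to the fences. The plinth starts 25 to 55 mm short of it along both jig x and jig y.
- plinth: Loose black plinth on the board: lower tier 90 x 90 x 27 mm, upper tier 76 x 76 x 13 mm, 40 mm high in all, 0.3 to 0.55 kg, blank brass plate on its -x side. Too wide for most grippers. Origin at the centre of its underside, x and y square to its sides, z up. Starts turned up to 0.2 rad from the fences. Slides on the board under a push of 2 to 5 N.
- handle_pivot (a point): Fixed pivot of the toggle clamp's handle: jig x = -45, y = 85 mm, 72 mm above the table. The clamp is bolted on a wooden block behind the side fence and works in the vertical plane jig x = -45 mm: its handle swings from upright over to jig +y and down, its bar from upright down over the side fence to jig -y.
- clamp_handle (a joint): Handle angle, rad. 0 = open: handle and bar upright, handle leaning 11 degrees from vertical to jig +y. Grows as its top is pushed to jig +y and down. Let go before dead centre (about 1.19) it springs back open; past it, it snaps to its stop at 1.30: handle flat to jig +y, its end 4 degrees up. Takes 1 to 6 N at the grip.
- handle_grip (a point): Centre point inside the handle's black rubber grip, 95 mm from the pivot, 20 mm from the handle's end. The grip is 70 mm long, 17 mm wide along jig x and 14 mm thick. Moves on a circle about the pivot: open at about jig y = 104, shut at y = 180 mm; 165 mm above the table open, 79 mm shut.
- clamp_bar: Hold-down bar: twin steel strips 88 mm long with an upright spindle and an 18 mm rubber foot at the end. Origin at its pivot, jig x = -45, y = 47 mm, 68 mm above the table. Open it stands upright, top 155 mm above the table, within jig y = 15 to 75 mm; shut it lies level over the side fence.
- foot_pad (a point): Centre of the underside of the clamp's rubber foot. Shut, it presses on the seated plinth's top at jig x = -45, y = -25 mm, 58 mm above the table, with about 10 N.
- spare_plinth: Bystander: a second plinth just like the first, standing on the table beyond the jig. Origin at the centre of its underside.
- gold_cup: Bystander: gold trophy cup, 105 mm high, 71 mm across its mouth (100 mm over its ears), upright on the table to the right (-y) of the jig. Origin at the centre of its underside.
- stem: Bystander: small turned gold stem, 70 mm high, 34 mm across, upright on the jig board near its near left (-x, +y) corner. Origin at the centre of its underside.
- nut_driver: Bystander: nut driver 160 mm long, 20 mm thick, lying along the near left edge of the jig board. Origin below the middle of it.
- nut_tray: Bystander: grey open tray 100 x 130 x 35 mm with nuts, on the table beyond the jig. Origin at the centre of its underside.
- pliers: Bystander: pliers about 155 mm long, 14 mm thick, lying on the table right of the jig. Origin below the joint.
- marker: Bystander: black and grey marker pen 136 mm long, 17 mm thick, lying on the table to the left (+y) of the jig. Origin below the middle of it.
- polish_jar: Bystander: white polish jar 60 mm across, 80 mm high, upright on the table to the far right of the jig. Origin at the centre of its underside.
Mind the look-alikes: they are no part of the job. What is shaped like the plinth but turquoise is not meant.

How it is judged:
By the outcome, as a careful person would: the job done as asked, in the order asked, and still so for the second after the job is handed in, with the robot touching nothing.
It also fails if it takes over 64 s, if anything falls off the work surface, if the arm or the gripper's body presses on something with over 40 N, if the wrist force passes 120 N, or if a joint passes its speed limit or range.

## Working session

There is one attempt and no reset: what is moved stays moved. The work goes in short steps, each a Python script; the robot and the scene stay as the last script left them, time stands still between calls to the robot, and variables do not carry over. Pictures are saved under pics/ and viewed, and the job is handed in when it is done.

```bash
mkdir -p pics; ls; cat > h.py <<'E'
import numpy as np, cv2
from station import robot, fingers, vision, workorder, recognise
def save(name,img): cv2.imwrite('pics/'+name,img[:,:,::-1])
E
python3 - <<'E'
from h import *
for n in ['scene','top']:
    im=vision.grab_frame(n); save(n+'0.png',im); np.save(n+'0.npy',im)
    c=vision.calibration(n); print(n,c)
    for l in ['jig','plinth','clamp_handle','clamp_bar','handle_grip','foot_pad','stem','nut_driver']:
        print(l,[(round(d['p'],2),np.round(d['rect']).tolist()) for d in recognise(l,n)])
print(robot.current_time_s())
E
```

```text
pics
scene {'mtx': array([[423.8867803 ,   0.        , 322.66480637],
       [  0.        , 423.8867803 , 200.87583558],
       [  0.        ,   0.        ,   1.        ]]), 'k1': -0.10157002389706976, 'extrinsics': array([[-0.54948002,  0.83543813,  0.01071612,  0.30825241],
       [-0.47917879, -0.32561801,  0.81508319,  0.11009241],
       [ 0.68444094,  0.44273698,  0.57924482, -1.43111167],
       [ 0.        ,  0.        ,  0.        ,  1.        ]])}
jig []
plinth [(0.95, [170.0, 212.0, 34.0, 30.0]), (0.75, [273.0, 240.0, 49.0, 44.0]), (0.64, [298.0, 171.0, 37.0, 27.0])]
clamp_handle [(0.67, [345.0, 230.0, 16.0, 35.0])]
clamp_bar [(0.88, [324.0, 237.0, 20.0, 30.0]), (0.45, [274.0, 241.0, 46.0, 45.0]), (0.29, [307.0, 261.0, 185.0, 108.0])]
handle_grip []
foot_pad []
stem [(0.56, [378.0, 244.0, 12.0, 28.0])]
nut_driver [(0.47, [362.0, 232.0, 14.0, 43.0])]
top {'mtx': array([[393.30458534,   0.        , 316.96601082],
       [  0.        , 393.30458534, 199.13983708],
       [  0.        ,   0.        ,   1.        ]]), 'k1': -0.008121410373295064, 'extrinsics': array([[ 0.00297205, -0.99998977, -0.0034097 , -0.04396346],
       [ 0.99332449,  0.00255901,  0.11532527, -0.51527293],
       [-0.11531536, -0.00372969,  0.99332193, -1.15322589],
       [ 0.        ,  0.        ,  0.        ,  1.        ]])}
jig [(0.82, [317.0, 189.0, 141.0, 113.0])]
plinth [(0.91, [403.0, 290.0, 32.0, 31.0]), (0.72, [349.0, 179.0, 39.0, 33.0]), (0.68, [457.0, 161.0, 38.0, 34.0])]
clamp_handle [(0.58, [284.0, 182.0, 17.0, 5.0])]
clamp_bar [(0.65, [297.0, 181.0, 16.0, 12.0])]
handle_grip [(0.54, [282.0, 179.0, 22.0, 7.0]), (0.17, [318.0, 189.0, 146.0, 110.0])]
foot_pad [(0.22, [385.0, 121.0, 20.0, 28.0])]
stem [(0.58, [318.0, 123.0, 33.0, 34.0]), (0.44, [269.0, 215.0, 14.0, 12.0])]
nut_driver [(0.74, [294.0, 233.0, 17.0, 52.0])]
0.9
```

```bash
python3 - <<'E'
import numpy as np,cv2
a=np.load('top0.npy');s=np.load('scene0.npy')
cv2.imwrite('pics/topc.png',cv2.resize(a[100:260,220:430],None,fx=3.8,fy=3.7,interpolation=cv2.INTER_CUBIC)[:,:,::-1])
cv2.imwrite('pics/scenec.png',cv2.resize(s[150:330,180:420],None,fx=3.3,fy=3.3,interpolation=cv2.INTER_CUBIC)[:,:,::-1])
E
```

```text
(no output)
```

View pics/top0.png

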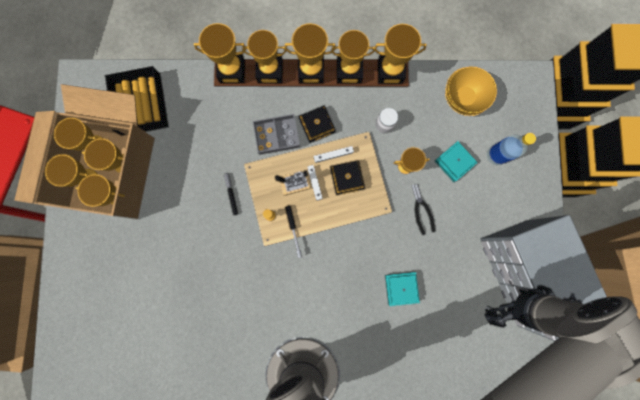

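View pics/scene0.png

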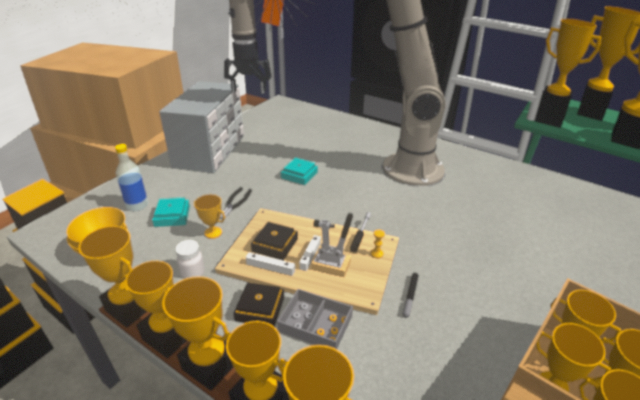

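```bash
sleep 1
```

```text
(no output)
```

View pics/topc.png

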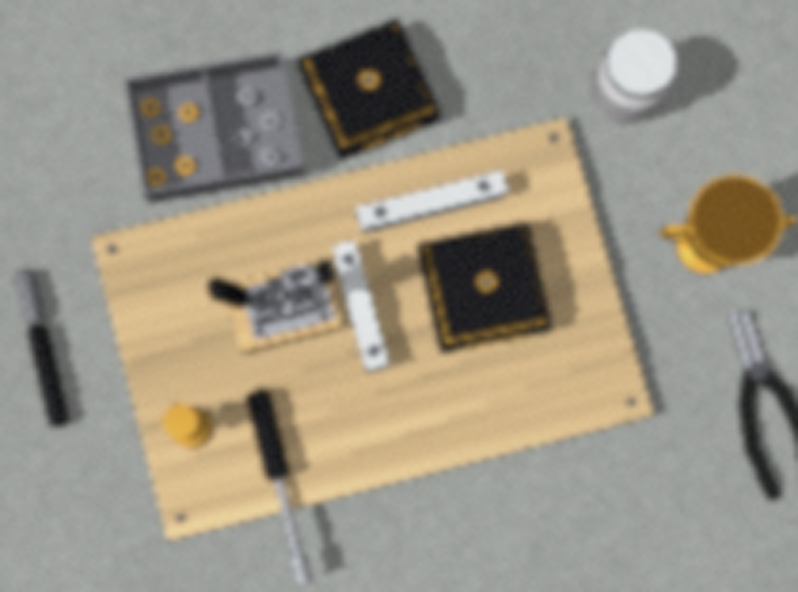

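View pics/scenec.png

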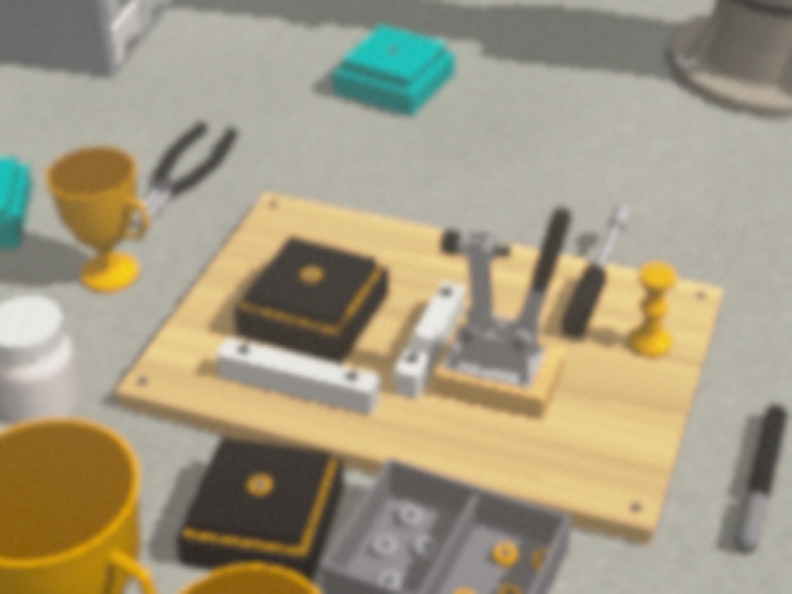

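The plinth wanted is the black one on the board (top 348,177). The look-alikes are the black spare beyond the jig (317,123) and the turquoise blocks at (403,289) and (457,161). In the top crop the board, both fences and the open clamp are clear. Next I'll fit the jig's pose.

```bash
cat >> h.py <<'E'
from scipy.optimize import least_squares
def proj(P,cal,T=None):
    P=np.atleast_2d(P); T=cal['extrinsics'] if T is None else T
    c=(T@np.c_[P,np.ones(len(P))].T).T
    u=np.c_[c[:,0]/-c[:,2],-c[:,1]/-c[:,2]]
    r2=(u**2).sum(1,keepdims=True); u=u*(1+cal['k1']*r2)
    K=cal['mtx']; return u@np.diag([K[0,0],K[1,1]])+K[:2,2]
def unproj(px,cal,z,T=None):
    T=cal['extrinsics'] if T is None else T
    px=np.atleast_2d(px).astype(float);K=cal['mtx']
    d=(px-K[:2,2])/np.array([K[0,0],K[1,1]]);u=d.copy()
    for _ in range(20): u=d/(1+cal['k1']*(u**2).sum(1,keepdims=True))
    R=T[:3,:3];o=-R.T@T[:3,3]
    w=np.c_[u[:,0],-u[:,1],-np.ones(len(u))]@R
    return o+w*((z-o[2])/w[:,2])[:,None]
def wristT(pos,rpy,cal):
    from scipy.spatial.transform import Rotation as Ro
    M=np.eye(4);M[:3,:3]=Ro.from_euler('xyz',rpy,degrees=True).as_matrix();M[:3,3]=pos
    return np.linalg.inv(M@cal['T_tool_cam'])
def j2w(J,p):  # J=(x,y,yaw rad)
    p=np.atleast_2d(np.asarray(p,float));c,s=np.cos(J[2]),np.sin(J[2])
    o=p.copy();o[:,0]=J[0]+c*p[:,0]-s*p[:,1];o[:,1]=J[1]+s*p[:,0]+c*p[:,1];return o
def w2j(J,p):
    p=np.atleast_2d(np.asarray(p,float));c,s=np.cos(J[2]),np.sin(J[2])
    o=p.copy();x=p[:,0]-J[0];y=p[:,1]-J[1];o[:,0]=c*x+s*y;o[:,1]=-s*x+c*y;return o
E
python3 - <<'E'
from h import *
ct=vision.calibration('top');cs=vision.calibration('scene')
tc=np.array([[93,238],[568,120],[652,412],[168,538]])/[3.8,3.7]+[220,100]-0.4
sc=np.array([[650,540],[120,398],[268,195],[722,290]])/3.3+[180,150]-0.4
B=np.array([[.055,.205,.018],[.055,-.195,.018],[-.205,-.195,.018],[-.205,.205,.018]])
def f(J,w): 
    W=j2w(J,B); r=[]
    if 't' in w:r.append(proj(W,ct)-tc)
    if 's' in w:r.append(proj(W,cs)-sc)
    return np.concatenate(r).ravel()
for w in ['t','s','ts']:
    s=least_squares(f,[.55,0,.2],args=(w,)); print(w,s.x,np.degrees(s.x[2]),np.round(s.fun,1))
J=s.x
# plinth top corners (z=.058 upper tier 76)
c=vision.calibration('wrist');print(c)
for n in ['nut_driver','stem']:pass
pt=np.array([[421,242],[527,226],[548,330],[441,349]])/[3.8,3.7]+[220,100]-.4
print('plinth lower corners~ jig', (w2j(J,unproj(pt,ct,.045))*1000).round(0))
print('plinth dot', (w2j(J,unproj([486/3.8+219.6,281/3.7+99.6],ct,.058))*1000).round(1))
print('plinth dot s', (w2j(J,unproj([311/3.3+179.6,273/3.3+149.6],cs,.058))*1000).round(1))
E
```

```text
t [ 0.6266349  -0.02861953  0.25933045] 14.858540194060037 [-0.6 -0.7 -0.1 -1.   0.8  0.9 -0.2  0.6]
s [ 0.63249888 -0.0227064   0.25905769] 14.842912331385026 [ 1.4 -0.6 -2.2 -1.  -0.6 -0.3  1.2  0.9]
ts [ 0.62908431 -0.02582273  0.25893339] 14.83579058528699 [-1.5 -1.5 -1.  -1.8 -0.1  0.2 -1.1 -0.2  0.8 -2.2 -2.1 -2.3 -0.6 -1.3
  0.7 -0.2]
{'mtx': array([[319.96427033,   0.        , 318.95664254],
       [  0.        , 319.96427033, 202.27477282],
       [  0.        ,   0.        ,   1.        ]]), 'k1': -0.046263400741690684, 'T_tool_cam': array([[-6.38670929e-04,  9.60387428e-01,  2.78667510e-01,
         7.03784304e-02],
       [ 9.99999264e-01,  3.25867848e-04,  1.16881611e-03,
        -1.00847886e-04],
       [ 1.03170752e-03,  2.78668051e-01, -9.60386929e-01,
        -1.25155379e-01],
       [ 0.00000000e+00,  0.00000000e+00,  0.00000000e+00,
         1.00000000e+00]])}
plinth lower corners~ jig [[ -26.  -52.   45.]
 [ -35. -136.   45.]
 [-121. -129.   45.]
 [-115.  -44.   45.]]
plinth dot [[-72.3 -91.4  58. ]]
plinth dot s [[-72.3 -91.3  58. ]]
```

```bash
cat >> h.py <<'E'
J0=np.array([.6291,-.0258,.2589])
E
python3 - <<'E'
from h import *
print(robot.current_eef_rot(), robot.tip_reach)
yj=np.degrees(J0[2])
for name,yaw in [('x+',yj),('x-',yj+180),('y+',yj+90),('y-',yj-90)]:
    for jp,z in [((-75,-75),.28),((-130,-91),.041),((-60,-160),.041),((-45,85),.2),((-45,170),.1)]:
        p=j2w(J0,[[jp[0]/1e3,jp[1]/1e3,z]])[0]
        q=robot.inverse_kinematics(p.tolist(),[180,0,(yaw+180)%360-180])
        print(name,jp,None if q is None else np.round(q))
ct=vision.calibration('top')
for n,px,z in [('cup',(412,160),.1),('stem',(269,213),.08)]:
    print(n,w2j(J0,unproj(px,ct,z)).round(3))
E
```

```text
[1.79995288e+02 2.90611309e-03 2.67508000e+01] 0.017
x+ (-75, -75) [ 21.  23. -17.  76.   6.  82. -70.]
x+ (-130, -91) [ 24.  30. -14. 101.   9.  50. -69.]
x+ (-60, -160) [ 23.  39. -10.  85.   8.  57. -64.]
x+ (-45, 85) [ 15.  24. -29.  88.  12.  71. -91.]
x+ (-45, 170) [  11.   31.  -36.   96.   20.   60. -107.]
x- (-75, -75) [ 34.  26. -37.  76.  15.  83. 103.]
x- (-130, -91) [ 38.  34. -34. 101.  23.  53. 100.]
x- (-60, -160) [ 37.  43. -33.  84.  26.  60. 103.]
x- (-45, 85) [ 23.  27. -42.  87.  18.  73.  84.]
x- (-45, 170) [ 17.  33. -45.  96.  26.  62.  69.]
y+ (-75, -75) [ 29.  24. -29.  76.  11.  83.  16.]
y+ (-130, -91) [ 34.  32. -28. 101.  19.  51.  13.]
y+ (-60, -160) [ 30.  41. -22.  85.  17.  58.  19.]
y+ (-45, 85) [ 23.  27. -42.  87.  18.  73.  -6.]
y+ (-45, 170) [ 15.  32. -42.  96.  24.  61. -20.]
y- (-75, -75) [  13.   22.   -5.   77.    2.   82. -157.]
y- (-130, -91) [  12.   29.    2.  102.   -1.   49. -150.]
y- (-60, -160) [  12.   38.    6.   85.   -5.   56. -146.]
y- (-45, 85) [ -49.   33.   65.   90.  -30.   76. -145.]
y- (-45, 170) [ -57.   40.   64.   99.  -39.   67. -147.]
cup [[-0.082 -0.277  0.1  ]]
stem [[-0.124  0.157  0.08 ]]
```

```bash
python3 - <<'E'
from h import *
yj=np.degrees(J0[2])
p=j2w(J0,[[-.09,-.05,.24]])[0]
robot.move_to(p.tolist(),[180,0,yj])
fingers.gripper_to(0.5,force=40)
pos=np.array(robot.current_tool_pos());r=np.array(robot.current_eef_rot())
im=vision.grab_frame('wrist');np.savez('w1.npz',im=im,pos=pos,r=r);save('w1.png',im)
for l in ['plinth','clamp_bar','clamp_handle','handle_grip']:
  print(l,[(round(d['p'],2),np.round(d['rect']).tolist()) for d in recognise(l,'wrist')])
print(pos,r,robot.current_finger_gap(),robot.current_time_s())
E
```

```text
plinth [(0.88, [620.0, 194.0, 39.0, 96.0]), (0.72, [361.0, 163.0, 97.0, 95.0])]
clamp_bar [(0.55, [180.0, 149.0, 74.0, 33.0])]
clamp_handle [(0.79, [116.0, 155.0, 137.0, 38.0])]
handle_grip [(0.61, [102.0, 156.0, 111.0, 34.0])]
[ 0.55486721 -0.09728542  0.23999551] [-1.79999057e+02  5.52551935e-04  1.48214923e+01] 0.498267553734716 3.4583
```

View pics/w1.png

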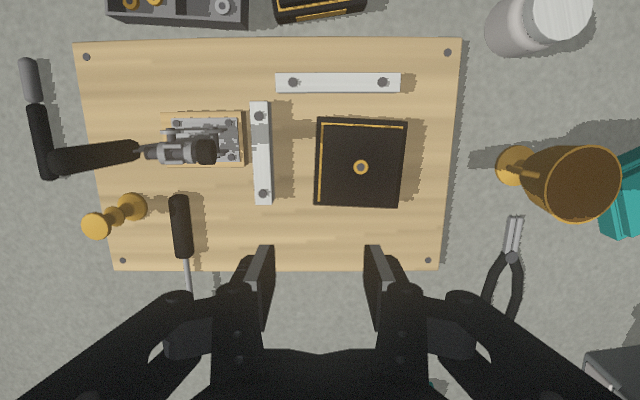

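```bash
python3 - <<'E'
from h import *
d=np.load('w1.npz');im=d['im']
save('w1c.png',cv2.resize(im[60:220,235:435],None,fx=4,fy=3.75,interpolation=cv2.INTER_CUBIC))
cal=vision.calibration('wrist');T=wristT(d['pos'],d['r'],cal)
px=np.array([[73,43],[462,38],[438,269],[113,270],[275,73],[400,73],[400,92],[275,93],[250,101],[270,101],[271,204],[254,204]],float)
B=np.array([[.055,.205,.018],[.055,-.195,.018],[-.205,-.195,.018],[-.205,.205,.018],
[.018,-.008,.043],[.018,-.128,.043],[0,-.128,.043],[0,-.008,.043],[-.008,.018,.043],[-.008,0,.043],[-.113,0,.043],[-.113,.018,.043]])
s=least_squares(lambda J:(proj(j2w(J,B),cal,T)-px).ravel(),J0,loss='soft_l1');print(s.x,np.degrees(s.x[2]));print((proj(j2w(s.x,B),cal,T)-px).round(1).tolist())
J=s.x
pc=np.array([[318,117],[407,123],[399,208],[313,206]])
print((w2j(J,unproj(pc,cal,.045,T))*1000).round(1)); print((w2j(J,unproj([361,167],cal,.058,T))*1000).round(1))
E
```

```text
[ 0.62568989 -0.02651188  0.25912751] 14.846912681439044
[[-2.8, -1.7], [1.6, -0.7], [0.4, 2.6], [-0.3, 0.8], [-0.5, -0.5], [1.3, -0.4], [0.2, 0.5], [0.2, -0.6], [-1.3, 0.2], [-2.8, 0.1], [0.6, 1.3], [0.6, 1.3]]
[[ -23.1  -49.    45. ]
 [ -28.6 -136.    45. ]
 [-115.5 -133.9   45. ]
 [-113.2  -43.6   45. ]]
[[-69.8 -90.7  58. ]]
```

View pics/w1c.png

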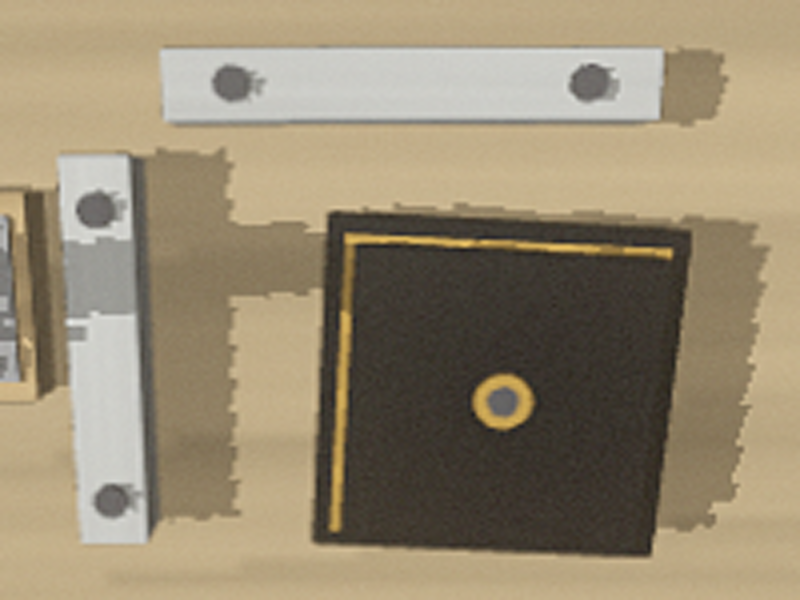

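```bash
cat >> h.py <<'E'
J=np.array([.6257,-.0265,.2591]);YJ=np.degrees(J[2])
def jp(x,y,z): return j2w(J,[[x/1e3,y/1e3,z]])[0].tolist()
def here(): 
    p=robot.current_tool_pos();q=w2j(J,[p])[0]*1000
    f=np.array(robot.current_contact_force());fj=w2j([0,0,J[2]],[f])[0]
    return q.round(1),fj.round(1),round(robot.current_time_s(),2)
def look(name):
    pos=np.array(robot.current_tool_pos());r=np.array(robot.current_eef_rot())
    im=vision.grab_frame('wrist');np.savez(name+'.npz',im=im,pos=pos,r=r);save(name+'.png',im)
E
python3 - <<'E'
from h import *
robot.move_to(jp(-152,-91,.12),[180,0,YJ])
print('down',robot.line_to(jp(-152,-91,.041),velocity=.12,f_stop=8),here())
print('push1',robot.line_to(jp(-125,-91,.041),velocity=.06,f_stop=15),here())
print('push2',robot.line_to(jp(-92,-91,.041),velocity=.035,f_stop=14),here())
look('w2')
E
```

```text
down False (array([-150.7,  -91.2,   42. ]), array([-0.1, -0.5, -0. ]), 4.89)
push1 False (array([-124.4,  -90.7,   40.9]), array([ 0.7,  0.1, -0.5]), 5.49)
push2 True (array([-100.3,  -91.4,   39.9]), array([-0.3,  0.2,  1. ]), 6.3)
```

View pics/w2.png

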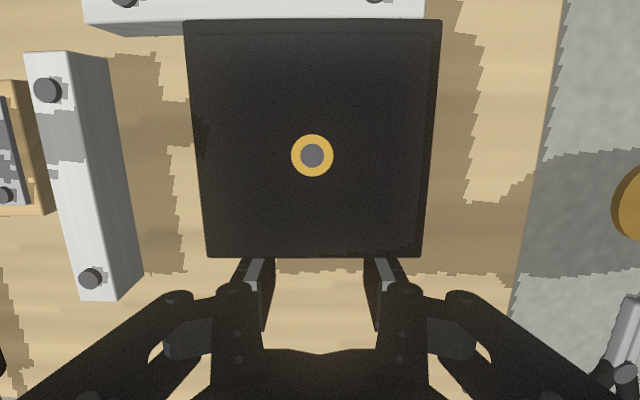

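The plinth is now flush with the back fence, whose face meets its far edge at row 20, and it is square to both fingers. Next comes the push toward the side fence.

```bash
python3 - <<'E'
from h import *
robot.line_to(jp(-125,-91,.041),velocity=.12)
robot.line_to(jp(-130,-95,.13),velocity=.2)
robot.move_to(jp(-47,-163,.13),[180,0,YJ+90])
print('down',robot.line_to(jp(-47,-163,.041),velocity=.12,f_stop=8),here())
print('push1',robot.line_to(jp(-47,-135,.041),velocity=.06,f_stop=15),here())
print('push2',robot.line_to(jp(-47,-112,.041),velocity=.05,f_stop=15),here())
print('push3',robot.line_to(jp(-47,-92,.041),velocity=.03,f_stop=14),here())
look('w3')
E
```

```text
down False (array([ -46.2, -163.2,   41.9]), array([0.7, 0.3, 0.6]), 9.5)
push1 False (array([ -46.8, -133.9,   41. ]), array([-0.6,  0.3, -0.3]), 10.12)
push2 False (array([ -46.6, -110.3,   41.1]), array([-0.6, -0.3, -0.4]), 10.72)
push3 True (array([ -47.4, -101.4,   41.1]), array([ 0.3, -1.1,  0.8]), 11.33)
```

View pics/w3.png

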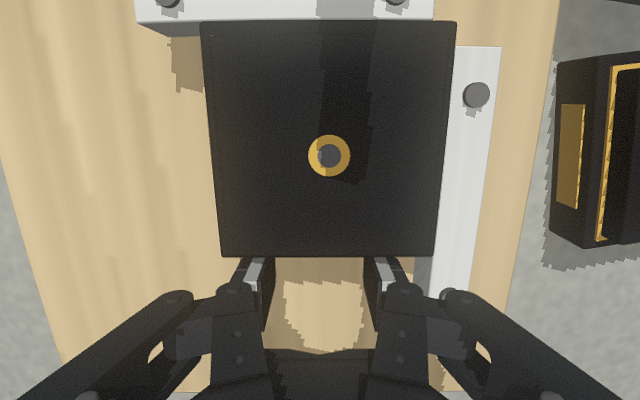

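```bash
python3 - <<'E'
from h import *
robot.line_to(jp(-47,-122,.041),velocity=.12)
robot.line_to(jp(-60,-130,.12),velocity=.2)
robot.move_to(jp(-132,-50,.12),[180,0,YJ])
print('down',robot.line_to(jp(-132,-50,.041),velocity=.12,f_stop=8),here())
print('push1',robot.line_to(jp(-106,-50,.041),velocity=.08,f_stop=12),here())
print('push2',robot.line_to(jp(-92,-50,.041),velocity=.02,f_stop=14),here())
robot.line_to(jp(-125,-50,.041),velocity=.12)
robot.line_to(jp(-115,-60,.2),velocity=.2)
look('w4')
d=np.load('w4.npz');save('w4c.png',cv2.resize(d['im'][0:260,180:500],None,fx=2.5,fy=2.3))
print(here())
E
```

```text
down False (array([-131.3,  -50.3,   41.5]), array([-0.1, -0.8,  0. ]), 14.37)
push1 False (array([-105.8,  -50. ,   41.3]), array([-0.4, -0.6, -0.7]), 14.84)
push2 True (array([-100.4,  -49.8,   39.8]), array([-0.3,  0.1, -0.1]), 15.41)
(array([-115.9,  -59.4,  198.4]), array([-0.5,  0.5, -0.6]), 16.76)
```

View pics/w4c.png

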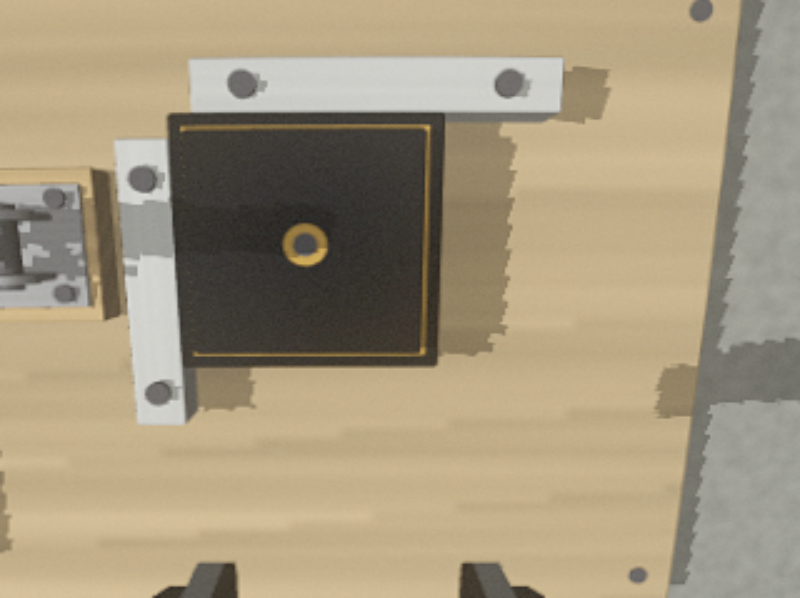

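View pics/w4.png

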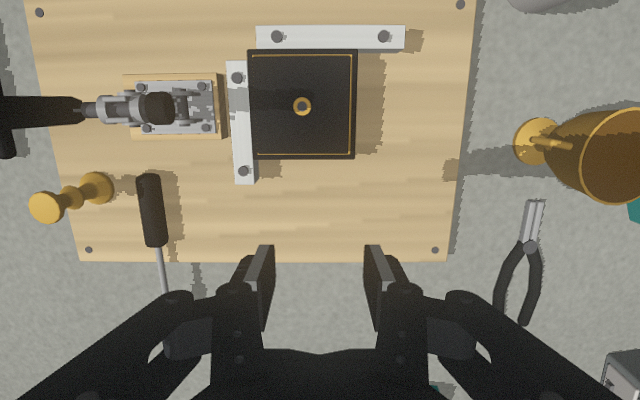

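Plinth is flush with both fences: its edges meet them with no gap, and the ring sits at (302,106). Next I'll shut the fingers and push the handle along its arc.

```bash
cat > arc.py <<'E'
from h import *
def tcp(th,r=98,w=11,t=7):
    a=np.radians(11)+th
    y=85+r*np.sin(a)-t*np.cos(a); z=72+r*np.cos(a)+t*np.sin(a)
    return jp(-45,y-w,(z+17)/1e3)
E
python3 - <<'E'
from arc import *
fingers.gripper_to(0.0,force=40)
robot.line_to(jp(-115,-60,.25),velocity=.25)
robot.move_to(jp(-45,74,.25),[180,0,YJ+90])
look('w5'); print(here(),robot.current_finger_gap())
a=np.radians(11)
z0=tcp(0)[2]
print('down',robot.line_to(jp(-45,74,z0),velocity=.08,f_stop=6),here())
print('touch',robot.line_to(tcp(0.12),velocity=.05,f_stop=10),here())
E
```

```text
(array([-45.6,  72.8, 249.3]), array([-0.2, -0.5, -0.5]), 18.74) 0.000930229996981842
down False (array([-44.5,  74. , 187.1]), array([ 1. , -0.6,  0.7]), 19.68)
touch False (array([-45. ,  97.7, 184.7]), array([-0.2, -1.1,  2.6]), 20.3)
```

View pics/w5.png

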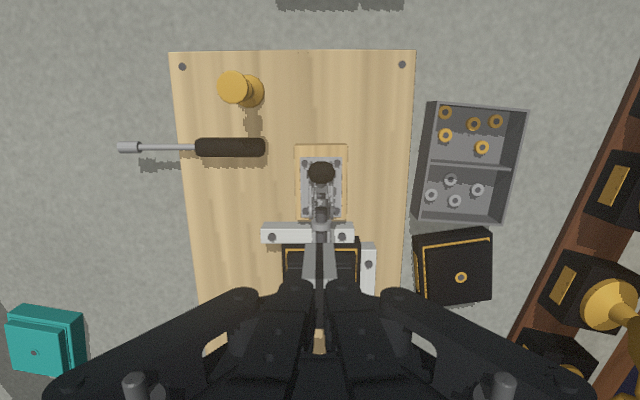

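Before descending, the shut fingers were lined up with the handle (grip top at 320,172). Now I'll drive the arc.

```bash
python3 - <<'E'
from arc import *
for th in [.3,.5,.7,.9,1.05,1.15,1.22,1.27]:
    s=robot.line_to(tcp(th),velocity=.06,f_stop=25); print(th,s,here())
    if s: break
look('w6')
s=vision.grab_frame('scene');save('s6.png',cv2.resize(s[150:330,180:420],None,fx=3.3,fy=3.3,interpolation=cv2.INTER_CUBIC))
E
```

```text
0.3 False (array([-45.1, 115.4, 178.5]), array([-0.9, -1.1,  2. ]), 20.74)
0.5 False (array([-45.4, 132.2, 168.7]), array([ 0. , -0.3,  2.5]), 21.22)
0.7 False (array([-45.3, 146.5, 155.7]), array([-1.2, -1.1,  2.7]), 21.69)
0.9 False (array([-45.3, 158.2, 140.1]), array([-1. , -0.8,  1.4]), 22.17)
1.05 False (array([-44.4, 164.3, 127.3]), array([ 0.4, -1.7,  3.9]), 22.56)
1.15 False (array([-45.6, 168.3, 117.6]), array([0.1, 0.9, 1.7]), 22.88)
1.22 False (array([-45.8, 169.8, 110.5]), array([-0.2, -0.3, -0.4]), 23.14)
1.27 False (array([-45.4, 170.7, 106.1]), array([-0.1, -0.1, -0.3]), 23.39)
```

View pics/s6.png

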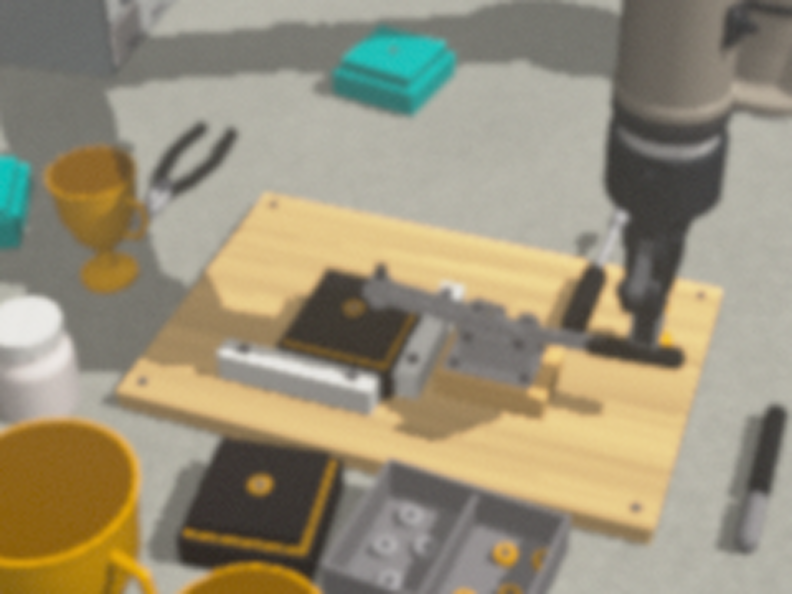

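The clamp has snapped shut: the bar is level over the plinth and the handle lies flat to the right (685,355). Next I'll take the hand away and check.

```bash
python3 - <<'E'
from arc import *
p=robot.current_tool_pos()
robot.line_to([p[0],p[1],.26],velocity=.2)
robot.move_to(jp(-120,-40,.26),[180,0,YJ])
look('w7')
d=np.load('w7.npz');save('w7c.png',cv2.resize(d['im'][0:270,60:500],None,fx=1.8,fy=2))
s=vision.grab_frame('scene');save('s7.png',cv2.resize(s[150:330,180:420],None,fx=3.3,fy=3.3,interpolation=cv2.INTER_CUBIC))
print(here())
E
```

```text
(array([-119.2,  -37.8,  259.5]), array([-0.4,  0.3, -0.4]), 25.49)
```

View pics/w7c.png

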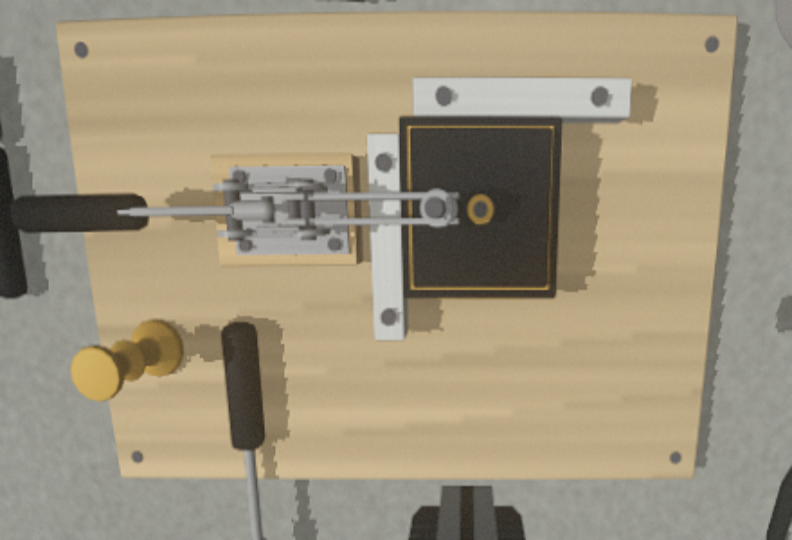

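View pics/s7.png

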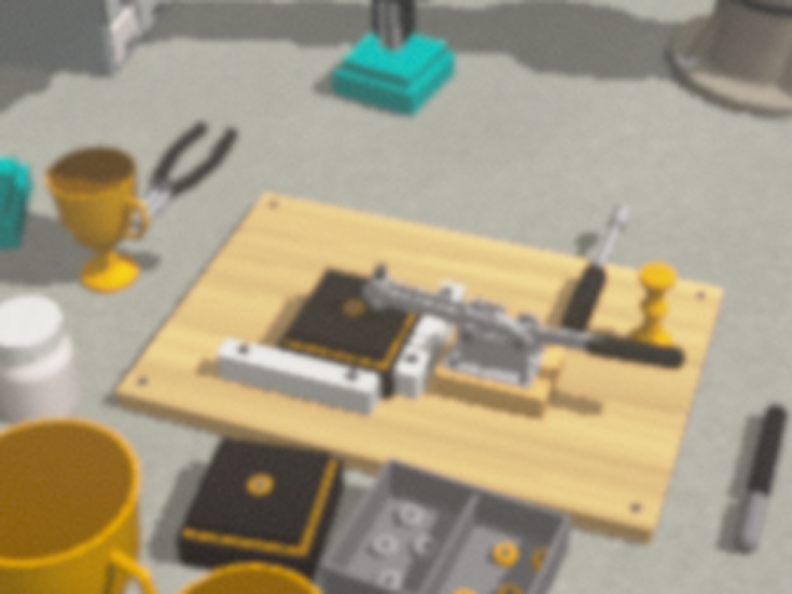

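Plinth is flush and clamped, the handle is flat, the bystanders are unmoved, and the arm is clear. I'm handing it in.

```bash
python3 - <<'E'
from h import *
robot.pause(0.3); workorder.close_job(); print(robot.current_time_s())
E
```

```text
the job is handed in; nothing more can be done
the job is handed in; nothing more can be done
```

The black plinth now sits flush against both fences with the toggle clamp snapped shut on it, and I handed the job in at about 26 s. The hand-in call itself gave no verdict.

I pushed it with two spread fingertips to the back fence, then to the side fence, then once more to the back fence. With the fingers shut, I pushed the handle along its arc until it snapped over.

**Last checks:**
- **Seating:** the final wrist and scene pictures show the plinth against both fences with no visible gap. Each push stopped with the fingers at the expected distance from the fence, to within about 1 mm.
- **Clamp:** the handle lies flat, and the bar is level with its foot on the plinth. The force on the tool dropped to zero as the handle went past centre.
- **Surroundings:** everything else in the two views looked unmoved, and the hand was clear, about 26 cm above the table.

**Disagreement:** the first fixed-camera jig estimates differed by up to about 6 mm. I used the closer wrist-camera fit, which the contact positions then confirmed.

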